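# Pop and open the photometer lid

### The job

Open the photometer with the orange lid using fingertips only: press its black release tab so that the lid springs up by itself, then push the lid back until it is fully open against its stop, and move clear. Grip and lift nothing; leave the blue-lidded photometer closed, and leave the sample bottles and the loose vials and weight where they stand.

Things in the scene. Friction and masses are not known exactly. Their poses are not given: they have to be found in the camera images.
- orange_meter: Bench photometer, white, 145 mm front to back (its own x), 104 mm wide, 64 mm high without its lid, fixed to the bench. Origin: centre of its underside; x points from its front (release tab, low 38 mm high front deck) to its back (lid hinge), y to its left, z up. It has the orange lid: the one to open.
- orange_meter_lid (a joint): hinge of the orange lid (rad): 0 closed and latched, grows as the lid swings up and back, 1.83 (105 degrees) at its rear stop. The lid is 100 mm wide and reaches 90 mm forward from the hinge axis. Once unlatched, a spring pin lifts it by itself to about 0.87 (50 degrees) within about half a second; from there on it moves against light friction only and stays where it is left.
- orange_meter_hinge (a point): middle of the orange lid's hinge axis, 62 mm behind the origin, 70 mm above the bench; the axis runs along the photometer's y
- orange_meter_lid_lip (a point): middle of the front edge of the orange lid, on the tip of its small catch tongue; 90 mm from the hinge axis; moves with the lid. With the lid raised it is the foremost part of the lid and sits about 140 mm above the bench; the lid can be pushed there from the front
- orange_meter_tab (a joint): release tab, a rocker (rad): 0 at rest, grows as the pad is pressed down, stop at 0.3 (pad 8 to 9 mm down); the latch lets go at about 0.15 to 0.2 (pad 4 to 6 mm down). Springs back; takes about 2 to 6 N down to the stop, which is hard.
- orange_meter_tab_pad (a point): middle of the top of the black release pad in front of the orange lid, 60 mm above the bench, 55 mm in front of the photometer's origin; pad 36 mm front to back, 34 mm wide. The latch hook stands 21 to 30 mm behind this point and 13 mm higher than the pad, and swings 7 mm towards the front when the pad is pressed.
- orange_sample: white sample bottle with red cap, 25 mm diameter, 52 mm high, standing in the well under the orange lid, its cap 6 mm above the rim; origin at its underside. Loose, to be left alone
- blue_meter: Bench photometer, white, 145 mm front to back (its own x), 104 mm wide, 64 mm high without its lid, fixed to the bench. Origin: centre of its underside; x points from its front (release tab, low 38 mm high front deck) to its back (lid hinge), y to its left, z up. It has the blue lid: otherwise the same; leave it closed.
- blue_meter_lid (a joint): hinge of the blue lid (rad): 0 closed and latched, grows as the lid swings up and back, 1.83 (105 degrees) at its rear stop. The lid is 100 mm wide and reaches 90 mm forward from the hinge axis. Once unlatched, a spring pin lifts it by itself to about 0.87 (50 degrees) within about half a second; from there on it moves against light friction only and stays where it is left.
- blue_meter_hinge (a point): middle of the blue lid's hinge axis, 62 mm behind the origin, 70 mm above the bench; the axis runs along the photometer's y
- blue_meter_lid_lip (a point): middle of the front edge of the blue lid, on the tip of its small catch tongue; 90 mm from the hinge axis; moves with the lid. With the lid raised it is the foremost part of the lid and sits about 140 mm above the bench; the lid can be pushed there from the front
- blue_meter_tab (a joint): release tab, a rocker (rad): 0 at rest, grows as the pad is pressed down, stop at 0.3 (pad 8 to 9 mm down); the latch lets go at about 0.15 to 0.2 (pad 4 to 6 mm down). Springs back; takes about 2 to 6 N down to the stop, which is hard.
- blue_meter_tab_pad (a point): middle of the top of the black release pad in front of the blue lid, 60 mm above the bench, 55 mm in front of the photometer's origin; pad 36 mm front to back, 34 mm wide. The latch hook stands 21 to 30 mm behind this point and 13 mm higher than the pad, and swings 7 mm towards the front when the pad is pressed.
- blue_sample: white sample bottle with red cap, 25 mm diameter, 52 mm high, standing in the well under the blue lid, its cap 6 mm above the rim; origin at its underside. Loose, to be left alone
- vial_tan: tan vial with black cap, 25 mm diameter, 65 mm high, standing loose on the bench; origin at its underside. To be left alone
- vial_bluecap: tan vial with blue cap, 25 mm diameter, 65 mm high, standing loose on the bench; origin at its underside. To be left alone
- vial_white: white-capped vial, 25 mm diameter, 59 mm high, standing loose on the bench; origin at its underside. To be left alone
- check_weight: steel check weight, 25 mm diameter, 46 mm high, standing loose on the bench; origin at its underside. To be left alone

How it is judged:
By the outcome, as a careful person would: the job done as asked, in the order asked, and still so for the second after the job is handed in, with the robot touching nothing.
It also fails if it takes over 45 s, if anything falls off the work surface, if the arm or the gripper's body presses on something with over 40 N, if the wrist force passes 120 N, or if a joint passes its speed limit or range.

### The arm

A 7-joint arm with a two-finger parallel gripper is mounted at the origin on the work surface; the furniture and walls round the work are solid. World frame = base frame: x ahead of the robot, y to its left, z up, the work surface at z = 0. Lengths are in m, angles in rad, forces in N, time in s.
With the tool pointing down it reaches from about 0.35 to 0.9 m from the base axis. Payload 7.2 kg.
Tool frame: the origin (TCP) lies at the very end of the fingers, on their centre line; the grasp point (between the pads) lies 19 mm behind it; z points along the fingers, y is the direction in which the jaws open and shut (so a half turn about z gives the same grasp; the last joint's range is limited). The gripper opens to 88 mm and grips with 3 to 60 N. Pads are 20 mm wide; open, the fingers measure 115 mm over their backs; the gripper's body (75 mm by 178 mm) begins 61 mm behind the grasp point.
Start: joints at [-1.331, 0.411, -0.013, 1.596, 0.006, 1.134, -0.082], TCP at [0.189, 0.596, 0.2] pointing down, gripper open.
Joint ranges: [-2.95, 2.95], [-0.29, 1.99], [-1.47, 1.44], [0.14, 2.54], [-1.03, 4.17], [0.13, 1.85], [-2.86, 2.86]. Speed limits (rad/s): [2.39, 2.39, 3.01, 3.01, 3.14, 3.14, 3.14].

### API

Orientations are given as a 3x3 rotation matrix whose columns are the frame's x, y, z axes.
In Python, from plant import * gives the robot as it stands. The module is installed in compiled form; this text tells all that it offers.
- The arm moves only by the tool arm_command, never from a script. Its argument "moves" is a list of rows, each a list of 3 entries, a list of its own where there are three numbers: the shift along the tool's x, y, z in m, then the turn, a rotation vector about the tool's x, y, z in rad, then the opening, from 0 (shut) to 1 (fully open). A call has 1 to 12 rows; each row shifts and turns the commanded pose from where the row before left it, along the tool's axes as they then stand; what a row does not reach is not made up. A row lasts 1/12 s, in which the tool goes at most 41.7 mm and 7.16 degrees, less where a joint would pass 70% of its speed; a pose out of reach is approached as far as the arm can. A call is refused whole if a number of a shift passes 0.0417 or a number of a turn 0.125, either way. A call with a gripper value outside its range is refused whole. The fingers move at their own pace and stop on an object; the grip force is fixed at half the most. Time passes only in rows, so rows that do not move let the fingers close. It gives the time, the measured TCP pose, the force and the opening at its end, in the units of the state.
- observe(): the state, without advancing time (a new reading comes with each control period).
- capture(name): name is "side" or "top"; returns a dict with "color" (480x640x3 uint8, red, green, blue), "fov_y" (degrees; the focal length in pixels is half the picture's height over the tangent of half this angle, whatever the lens; pixels are square), "cx", "cy" (the principal point, pixels), "k1" (the pictures are not rectified: a ray, as slopes to the right and down, at radius r is drawn at 1 + k1 r^2 times it, then the intrinsics apply), "xyz" and "rotation" of the camera in the world. Camera axes: x right, y up, looking along -z (the intrinsics and any distortion apply to the point x, -y, -z); pixel columns grow to the right and rows downward; lengths in m; the calibration is good to about 2 mm. A picture is of the moment at which its call begins. There is no depth.
- job_done(): hands the job in, once; it reports no verdict.
The state is a dict: "t": time; "qpos": joint angles; "joint_velocities": joint speeds; "tau": joint torques, N m; "tcp_pos": TCP position; "tool_rot": TCP orientation; "force": force on the tool from outside, world axes, zero at the start; "torque": the same for the moment, N m; "opening": finger opening in m.
Only numpy, scipy, OpenCV 4.12 (cv2) and the standard library are available. Lean on these libraries where they do the work, as an engineer would, in place of code of your own. Each camera call takes 0.05 s, during which the arm holds its last target. There are 200 camera calls.

## Working session

There is one attempt and no reset: what is moved stays moved. The work goes in short steps, Python scripts to look and compute and a tool call to move; the robot and the scene stay as the last step left them, time stands still between calls to the robot, and variables do not carry over. Pictures are saved under pics/ and viewed, about 8 in all and at most 12, crops included, and the job is handed in when it is done.

Besides the shell and the picture viewer there is one more tool, called after "Request:" by a JSON object that holds its "name" and its "arguments", one argument or row to a line. arm_command: Moves the arm, as the interface text tells. Its arguments: {"type":"object","properties":{"moves":{"type":"array"}},"required":["moves"]}

```bash
mkdir -p pics; cat > h.py <<'E'
from plant import *
import numpy as np, cv2
def snap(cam,name):
    c=capture(cam); cv2.imwrite(f'pics/{name}.png',c['color'][:,:,::-1])
    np.save(f'{cam}.npy',{k:v for k,v in c.items()},allow_pickle=True); return c
def load(cam): return np.load(f'{cam}.npy',allow_pickle=True).item()
def ray(c,u,v):
    f=240/np.tan(np.radians(c['fov_y'])/2)
    d=np.array([(u-c['cx'])/f,(v-c['cy'])/f]); s=d.copy()
    for _ in range(20): s=d/(1+c['k1']*(s@s))
    return np.array(c['xyz']),np.array(c['rotation'])@np.array([s[0],-s[1],-1])
def onz(c,u,v,z):
    o,d=ray(c,u,v); return o+d*(z-o[2])/d[2]
def proj(c,p):
    f=240/np.tan(np.radians(c['fov_y'])/2)
    q=np.array(c['rotation']).T@(np.array(p)-c['xyz']); s=np.array([q[0],-q[1]])/-q[2]
    s=s*(1+c['k1']*(s@s)); return s*f+[c['cx'],c['cy']]
E
python3 - <<'E'
from h import *
for n in('top','side'):
    c=snap(n,n+'0'); print(n,c['xyz'],np.round(c['rotation'],3).tolist(),c['fov_y'],c['k1'])
s=observe(); print(s['t'],s['tcp_pos'],np.round(s['tool_rot'],3).tolist(),s['force'],s['opening'])
E
```

```text
top [ 0.37263388 -0.0509827   1.11389661] [[0.004, 0.998, -0.061], [-1.0, 0.005, 0.006], [0.006, 0.061, 0.998]] 48.893866324814546 -0.154800949221253
side [ 0.05328868 -0.90728154  0.45231992] [[0.912, 0.165, -0.375], [-0.409, 0.326, -0.852], [-0.018, 0.931, 0.365]] 48.41879541840036 0.035465933340760064
0.1 [0.18922018 0.59517483 0.19921524] [[-0.953, 0.303, -0.0], [0.303, 0.953, -0.001], [-0.0, -0.001, -1.0]] [ 0.29558844 -1.00549104 -0.85159208] 0.08744980448526576
```

View pics/top0.png

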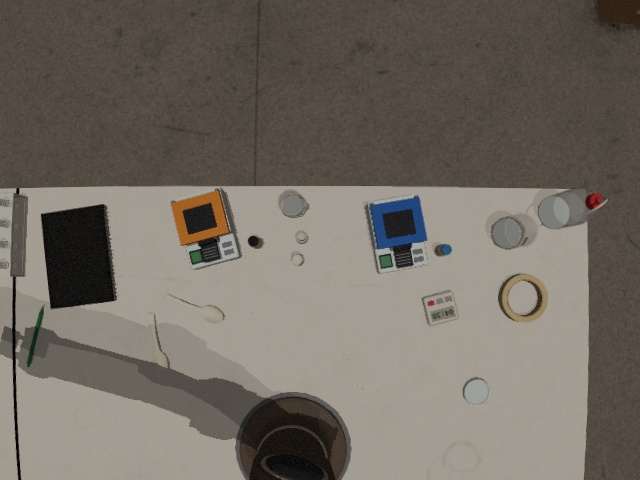

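View pics/side0.png

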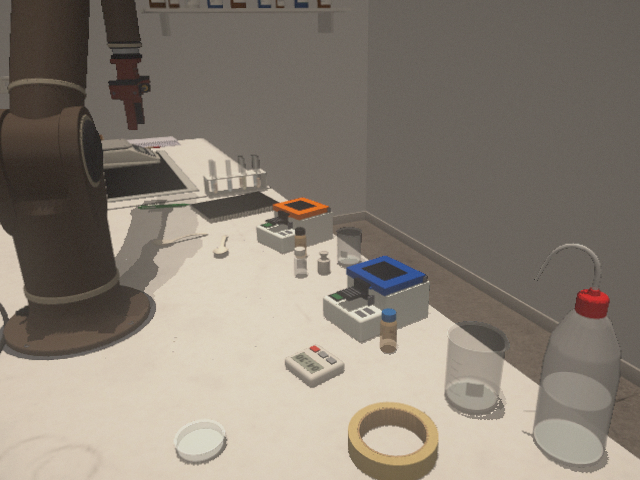

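The top picture shows the orange meter near (205,230), its front facing the robot, with the tan vial at (254,241). The blue meter is near (398,233). I'll enlarge the orange one.

```bash
python3 - <<'E'
import cv2,numpy as np
a=cv2.imread('pics/top0.png')[180:280,160:320]; a=cv2.resize(a,None,fx=5,fy=5,interpolation=cv2.INTER_CUBIC)
a=cv2.convertScaleAbs(a,alpha=1.5,beta=15); cv2.imwrite('pics/topc.png',a)
E
```

```text
(no output)
```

View pics/topc.png

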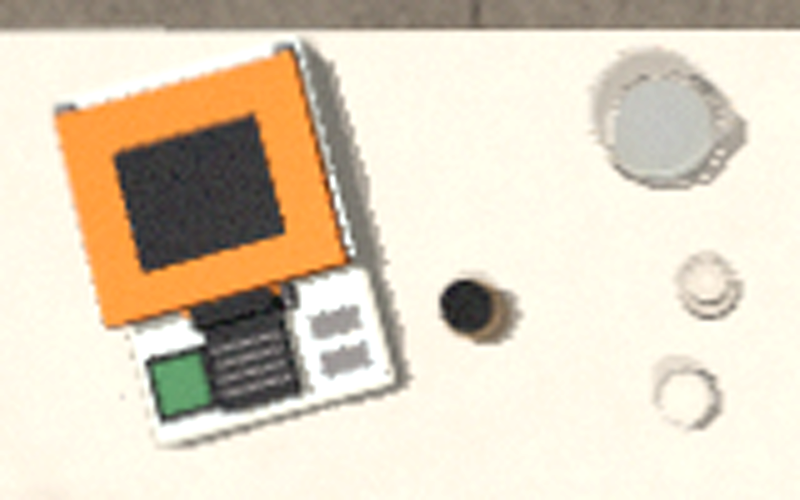

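```bash
cat >> h.py <<'E'
def px(u,v): return 160+(u+.5)/5-.5,180+(v+.5)/5-.5
E
python3 - <<'E'
from h import *
c=load('top')
P={}
for n,u,v,z in [('bl',55,113,.076),('br',290,50,.076),('fr',350,262,.076),('fl',107,327,.076),('decfr',397,383,.038),('decfl',160,443,.038),('padfl',218,406,.06),('padfr',297,395,.06),('padbl',203,340,.06),('padbr',288,325,.06),('tan',468,305,.065),('steel',709,285,.046),('white',688,395,.059)]:
    P[n]=onz(c,*px(u,v),z); print(n,P[n].round(4))
for a,b in[('bl','br'),('fl','fr'),('fr','br'),('fl','bl'),('decfl','decfr')]:
    d=P[b]-P[a]; print(a,b,np.linalg.norm(d).round(4),np.degrees(np.arctan2(d[1],d[0])).round(2))
E
```

```text
bl [0.5117 0.2421 0.076 ]
br [0.5369 0.1473 0.076 ]
fr [0.4522 0.1216 0.076 ]
fl [0.426  0.2189 0.076 ]
decfr [0.4056 0.1079 0.038 ]
decfl [0.3804 0.2057 0.038 ]
padfl [0.3953 0.177  0.06  ]
padfr [0.3999 0.145  0.06  ]
padbl [0.4218 0.1836 0.06  ]
padbr [0.428 0.149 0.06 ]
tan [0.4361 0.0758 0.065 ]
steel [ 0.4458 -0.0198  0.046 ]
white [ 0.4008 -0.012   0.059 ]
bl br 0.0982 -75.08
fl fr 0.1007 -74.89
fr br 0.0885 16.84
fl bl 0.0888 15.2
decfl decfr 0.101 -75.53
```

Request:
{"name": "arm_command", "arguments": {
  "moves": [
    [[-0.024,-0.025,0],[0,0,0],0],
    [[-0.024,-0.025,0],[0,0,0],0],
    [[-0.024,-0.025,0],[0,0,0],0],
    [[-0.024,-0.025,0],[0,0,0],0],
    [[-0.024,-0.025,0],[0,0,0],0],
    [[-0.024,-0.025,0],[0,0,0],0],
    [[-0.024,-0.025,0],[0,0,0],0],
    [[-0.024,-0.025,0],[0,0,0],0],
    [[-0.024,-0.025,0],[0,0,0],0],
    [[-0.024,-0.025,0],[0,0,0],0],
    [[-0.024,-0.025,0],[0,0,0],0],
    [[-0.024,-0.025,0],[0,0,0],0]
  ]
}}

```text
t: 1.1
tcp_pos: [0.3732, 0.2207, 0.1999]
tool_rot: [[-0.953, 0.303, -0.0], [0.303, 0.953, 0.0], [0.0, 0.0, -1.0]]
force: [1.8, -0.9, -0.2]
opening: 0.0114
```

Request:
{"name": "arm_command", "arguments": {
  "moves": [
    [[0,0,0],[0,0,-0.115],0],
    [[0,0,0],[0,0,-0.115],0],
    [[0,0,0],[0,0,-0.115],0],
    [[0,0,0],[0,0,-0.115],0],
    [[0,0,0],[0,0,-0.11],0],
    [[0,0,0],[0,0,0],0],
    [[0,0,0],[0,0,0],0]
  ]
}}

```text
t: 1.68
tcp_pos: [0.3728, 0.2223, 0.1998]
tool_rot: [[-0.967, -0.256, -0.0], [-0.256, 0.967, -0.0], [0.0, -0.0, -1.0]]
force: [-0.4, 0.1, 0.5]
opening: 0.0001
```

```bash
cat > goal.py <<'E'
from h import *
import sys
yaw=np.radians(15.2); xm=np.array([np.cos(yaw),np.sin(yaw),0]); ym=np.array([-xm[1],xm[0],0]); O=np.array([.463,.1765,0])
def rel():
    s=observe(); p=s['tcp_pos']-O
    print('t',round(s['t'],2),'meter-frame tcp',(p@xm).round(4),(p@ym).round(4),p[2].round(4),'F',np.round([s['force']@xm,s['force']@ym,s['force'][2]],2),'open',round(s['opening'],4)); return s
def to(x,y,z):
    s=rel(); g=O+x*xm+y*ym+[0,0,z]-s['tcp_pos']; R=np.array(s['tool_rot'])
    print('tool shift',(R.T@g).round(4)); Rg=np.c_[-xm,ym,[0,0,-1]]
    from scipy.spatial.transform import Rotation as T
    print('turn',T.from_matrix(R.T@Rg).as_rotvec().round(4))
E
python3 -c "
from goal import *
to(-.061,0,.10)"
```

```text
t 1.68 meter-frame tcp -0.075 0.0679 0.1998 F [-0.39  0.2   0.52] open 0.0001
tool shift [-0.0145 -0.0677  0.0998]
turn [-0.0001 -0.0004 -0.0067]
```

Request:
{"name": "arm_command", "arguments": {
  "moves": [
    [[-0.005,-0.023,0.02],[0,0,-0.007],0],
    [[-0.005,-0.023,0.025],[0,0,0],0],
    [[-0.0045,-0.0217,0.03],[0,0,0],0],
    [[0,0,0.025],[0,0,0],0],
    [[0,0,0],[0,0,0],0],
    [[0,0,0],[0,0,0],0]
  ]
}}

```text
t: 2.18
tcp_pos: [0.4039, 0.1607, 0.0994]
tool_rot: [[-0.965, -0.263, -0.003], [-0.263, 0.965, -0.002], [0.003, -0.001, -1.0]]
force: [-0.4, 0.7, 0.9]
opening: 0.0002
```

```bash
python3 - <<'E'
from goal import *
to(-.061,0,.064)
ims=[]
for n,p in(('top',(.41,.16,.08)),('side',(.42,.16,.08))):
    c=snap(n,n+'1'); u,v=proj(c,p).astype(int); a=c['color'][v-40:v+40,u-50:u+50,::-1]
    print(n,u,v); ims.append(cv2.convertScaleAbs(cv2.resize(a,(400,320),interpolation=cv2.INTER_CUBIC),alpha=1.4,beta=15))
cv2.imwrite('pics/close1.png',np.hstack(ims))
E
```

```text
t 2.18 meter-frame tcp -0.0612 0.0002 0.0994 F [-0.15  0.8   0.88] open 0.0002
tool shift [-0.0003 -0.0002  0.0354]
turn [-0.0008 -0.0029  0.001 ]
top 209 253
side 278 211
```

View pics/close1.png

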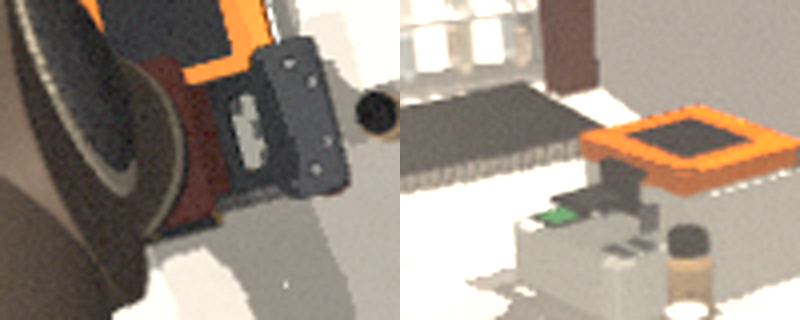

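```bash
python3 - <<'E'
from goal import *
c=load('side'); f=lambda p:((proj(c,p)-[228,171])*4+[400,0]).round(0)
s=observe(); print('tip',f(s['tcp_pos']))
pad=O-.055*xm
for d in(-.018,0,.018):
  for e in(-.017,.017): print(d,e,f(pad+d*xm+e*ym+[0,0,.06]))
E
```

```text
tip [573. 128.]
-0.018 -0.017 [575. 212.]
-0.018 0.017 [541. 197.]
0 -0.017 [602. 205.]
0 0.017 [567. 190.]
0.018 -0.017 [629. 197.]
0.018 0.017 [594. 183.]
```

```bash
python3 - <<'E'
import cv2
a=cv2.imread('pics/side1.png')[155:255,215:345]; cv2.imwrite('pics/side1c.png',cv2.convertScaleAbs(cv2.resize(a,(780,600),interpolation=cv2.INTER_CUBIC),alpha=2,beta=10))
E
```

```text
(no output)
```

View pics/side1c.png

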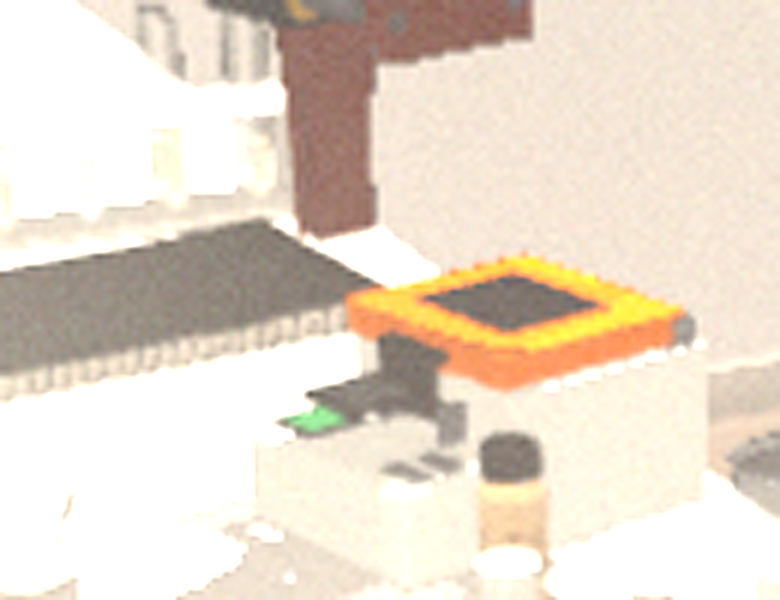

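The side view shows the fingertip directly over the pad, with the column matching. The visible finger end is about 9 px higher than predicted, so I'll find contact by force.

Request:
{"name": "arm_command", "arguments": {
  "moves": [
    [[-0.001,0,0.012],[0,0,0],0],
    [[0,0,0.012],[0,0,0],0],
    [[0,0,0.009],[0,0,0],0],
    [[0,0,0.003],[0,0,0],0],
    [[0,0,0],[0,0,0],0],
    [[0,0,0],[0,0,0],0]
  ]
}}

```text
t: 2.78
tcp_pos: [0.406, 0.1617, 0.0646]
tool_rot: [[-0.964, -0.266, 0.001], [-0.266, 0.964, 0.0], [-0.001, 0.0, -1.0]]
force: [0.7, 0.7, 0.8]
opening: 0.0004
```

Request:
{"name": "arm_command", "arguments": {
  "moves": [
    [[0,0,0.002],[0,0,0],0],
    [[0,0,0.002],[0,0,0],0],
    [[0,0,0.002],[0,0,0],0],
    [[0,0,0],[0,0,0],0],
    [[0,0,0],[0,0,0],0]
  ]
}}

```text
t: 3.2
tcp_pos: [0.4057, 0.1612, 0.0579]
tool_rot: [[-0.964, -0.266, -0.0], [-0.266, 0.964, -0.0], [0.0, -0.0, -1.0]]
force: [0.4, 1.3, 0.1]
opening: 0.0007
```

Request:
{"name": "arm_command", "arguments": {
  "moves": [
    [[0,0,0.0015],[0,0,0],0],
    [[0,0,0.0015],[0,0,0],0],
    [[0,0,0],[0,0,0],0],
    [[0,0,0],[0,0,0],0]
  ]
}}

```text
t: 3.53
tcp_pos: [0.4057, 0.1612, 0.0548]
tool_rot: [[-0.964, -0.266, -0.0], [-0.266, 0.964, -0.0], [0.0, -0.0, -1.0]]
force: [0.0, -0.0, 0.6]
opening: 0.0004
```

```bash
python3 - <<'E'
from goal import *
rel(); ims=[]
for n in('side',):
    c=snap(n,n+'2'); a=c['color'][155:255,215:345,::-1]
    cv2.imwrite('pics/side2c.png',cv2.convertScaleAbs(cv2.resize(a,(780,600),interpolation=cv2.INTER_CUBIC),alpha=1.4,beta=10))
E
```

```text
t 3.53 meter-frame tcp -0.0593 0.0003 0.0548 F [ 0.04 -0.03  0.63] open 0.0004
```

View pics/side2c.png

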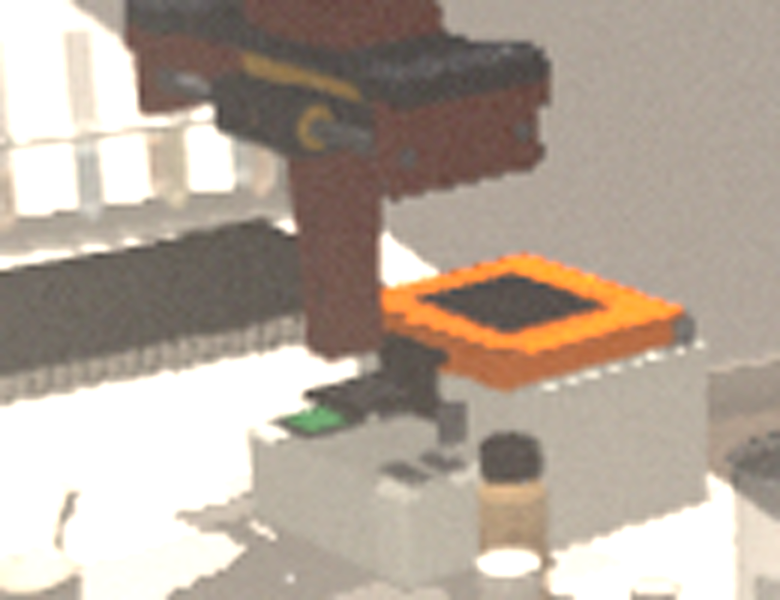

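The finger is straight over the pad, but its visible end at (345,355) is still about 12 mm above the pad at (355,390). There is no contact force yet, so I'll continue down.

Request:
{"name": "arm_command", "arguments": {
  "moves": [
    [[0,0,0.002],[0,0,0],0],
    [[0,0,0.002],[0,0,0],0],
    [[0,0,0.002],[0,0,0],0],
    [[0,0,0.002],[0,0,0],0],
    [[0,0,0],[0,0,0],0],
    [[0,0,0],[0,0,0],0]
  ]
}}

```text
t: 4.08
tcp_pos: [0.4056, 0.1612, 0.0468]
tool_rot: [[-0.964, -0.266, -0.0], [-0.266, 0.964, -0.0], [0.0, -0.0, -1.0]]
force: [0.6, 0.5, 0.5]
opening: 0.0003
```

Request:
{"name": "arm_command", "arguments": {
  "moves": [
    [[0,0,0.002],[0,0,0],0],
    [[0,0,0.002],[0,0,0],0],
    [[0,0,0],[0,0,0],0],
    [[0,0,0],[0,0,0],0]
  ]
}}

```text
t: 4.42
tcp_pos: [0.4056, 0.1612, 0.0428]
tool_rot: [[-0.964, -0.266, -0.0], [-0.266, 0.964, -0.0], [0.0, -0.0, -1.0]]
force: [0.4, 0.2, -0.3]
opening: 0.0005
```

Request:
{"name": "arm_command", "arguments": {
  "moves": [
    [[0,0,0.002],[0,0,0],0],
    [[0,0,0.002],[0,0,0],0],
    [[0,0,0],[0,0,0],0],
    [[0,0,0],[0,0,0],0]
  ]
}}

```text
t: 4.75
tcp_pos: [0.4056, 0.1612, 0.0388]
tool_rot: [[-0.964, -0.266, -0.0], [-0.266, 0.964, -0.0], [0.0, -0.0, -1.0]]
force: [-0.2, -0.6, -0.5]
opening: 0.0006
```

```bash
python3 - <<'E'
from goal import *
rel(); c=snap('side','side3'); a=c['color'][155:255,215:345,::-1]
cv2.imwrite('pics/side3c.png',cv2.convertScaleAbs(cv2.resize(a,(780,600),interpolation=cv2.INTER_CUBIC),alpha=1.4,beta=10))
E
```

```text
t 4.75 meter-frame tcp -0.0594 0.0003 0.0388 F [-0.36 -0.56 -0.53] open 0.0006
```

View pics/side3c.png

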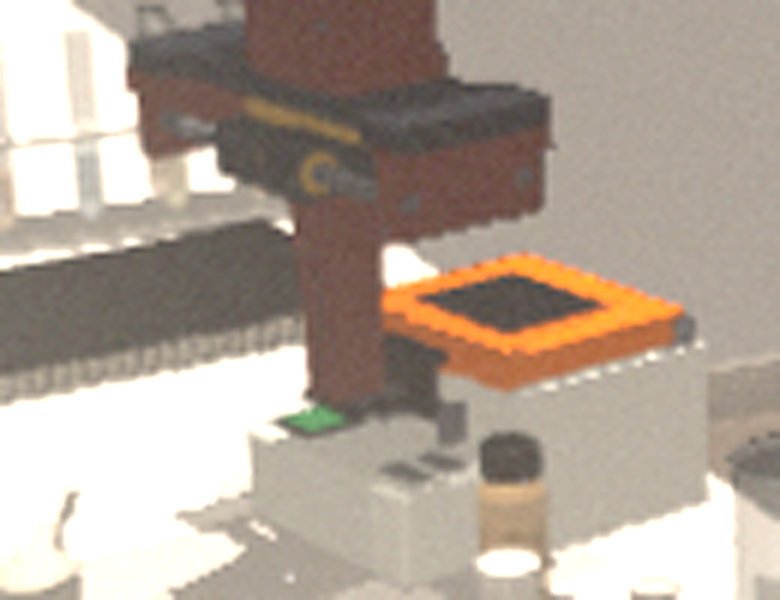

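The fingertip is now about at pad level, hiding the pad at (345,405). The lid is still closed. I'll press on slowly.

Request:
{"name": "arm_command", "arguments": {
  "moves": [
    [[0,0,0.0015],[0,0,0],0],
    [[0,0,0.0015],[0,0,0],0],
    [[0,0,0],[0,0,0],0],
    [[0,0,0],[0,0,0],0]
  ]
}}

```text
t: 5.13
tcp_pos: [0.4055, 0.1612, 0.0358]
tool_rot: [[-0.964, -0.266, -0.0], [-0.266, 0.964, -0.0], [0.001, -0.0, -1.0]]
force: [-1.2, -0.5, 1.7]
opening: 0.0005
```

Request:
{"name": "arm_command", "arguments": {
  "moves": [
    [[0,0,0.0015],[0,0,0],0],
    [[0,0,0.0015],[0,0,0],0],
    [[0,0,0],[0,0,0],0],
    [[0,0,0],[0,0,0],0]
  ]
}}

```text
t: 5.47
tcp_pos: [0.405, 0.161, 0.0327]
tool_rot: [[-0.964, -0.266, -0.001], [-0.266, 0.964, -0.0], [0.001, -0.0, -1.0]]
force: [-5.6, -0.8, 2.7]
opening: 0.0006
```

```bash
python3 - <<'E'
from goal import *
rel(); c=snap('side','side4'); a=c['color'][155:255,215:345,::-1]
cv2.imwrite('pics/side4c.png',cv2.convertScaleAbs(cv2.resize(a,(780,600),interpolation=cv2.INTER_CUBIC),alpha=1.4,beta=10))
E
```

```text
t 5.47 meter-frame tcp -0.06 0.0003 0.0327 F [-5.61  0.65  2.7 ] open 0.0006
```

View pics/side4c.png

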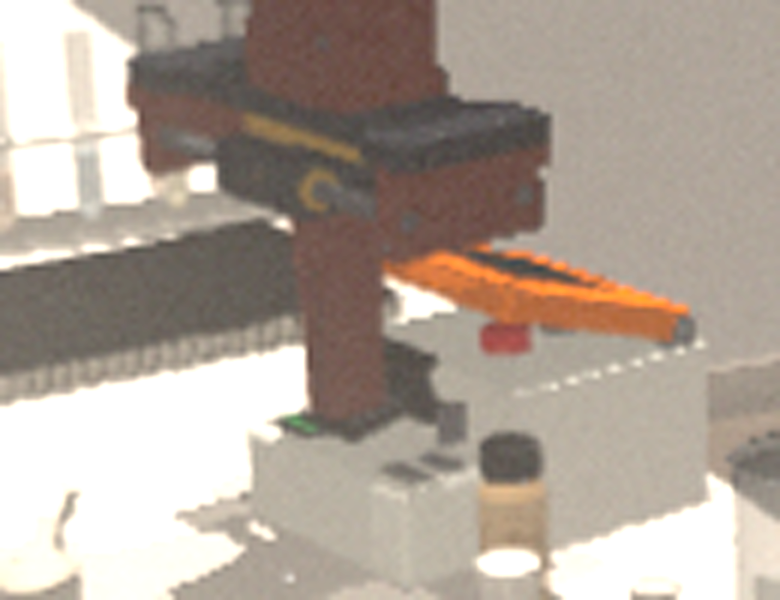

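The latch has let go, and the lid edge at (400,260) is rising against the gripper. The red cap of the sample is in place. I'll back off up and to the front so the lid can rise by itself.

Request:
{"name": "arm_command", "arguments": {
  "moves": [
    [[0.005,0,-0.005],[0,0,0],0],
    [[0.012,0,-0.006],[0,0,0],0],
    [[0.02,0,-0.006],[0,0,0],0],
    [[0.02,0,-0.015],[0,0,0],0],
    [[0,0,-0.03],[0,0,0],0],
    [[0,0,-0.03],[0,0,0],0],
    [[0,0,0],[0,0,0],0],
    [[0,0,0],[0,0,0],0],
    [[0,0,0],[0,0,0],0],
    [[0,0,0],[0,0,0],0]
  ]
}}

```text
t: 6.35
tcp_pos: [0.3505, 0.1459, 0.1242]
tool_rot: [[-0.964, -0.266, -0.001], [-0.266, 0.964, -0.001], [0.001, -0.0, -1.0]]
force: [0.4, 0.4, -0.1]
opening: 0.0008
```

```bash
python3 - <<'E'
from goal import *
rel(); c=snap('side','side5'); a=c['color'][155:255,215:345,::-1]
cv2.imwrite('pics/side5c.png',cv2.convertScaleAbs(cv2.resize(a,(780,600),interpolation=cv2.INTER_CUBIC),alpha=1.4,beta=10))
f=lambda x,y,z:((proj(c,O+x*xm+y*ym+[0,0,z])-[215,155])*6).round()
for th in(40,50,105):
  t=np.radians(th); print(th,[f(.062-.09*np.cos(t),y,.07+.09*np.sin(t)).tolist() for y in(-.05,.05)])
E
```

```text
t 6.35 meter-frame tcp -0.1166 -0.0 0.1242 F [ 0.48  0.28 -0.13] open 0.0008
40 [[534.0, 218.0], [375.0, 164.0]]
50 [[558.0, 183.0], [397.0, 131.0]]
105 [[727.0, 96.0], [562.0, 51.0]]
```

View pics/side5c.png

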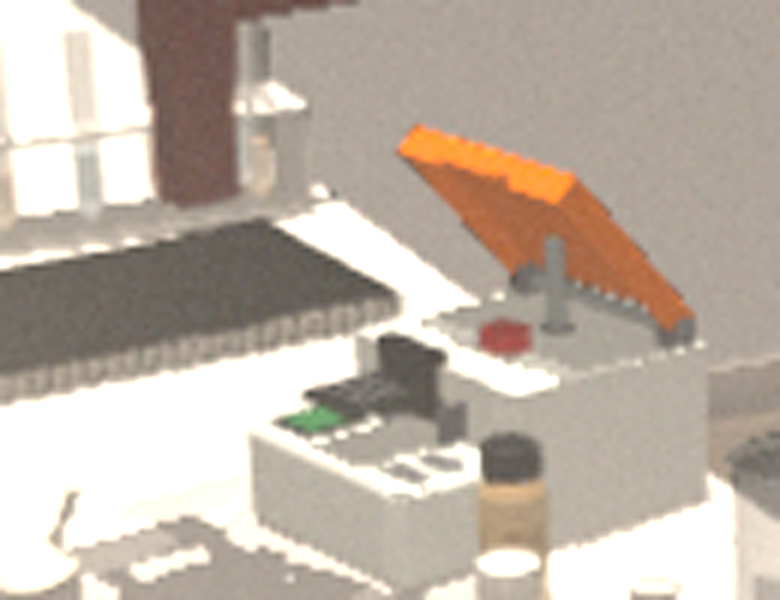

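The lid has sprung up to about 50° (predicted lip at (397,131) to (558,183), matching the picture). The tab and sample are fine. Next I push the lid back at its lip with the closed fingers, above the spring pin.

Request:
{"name": "arm_command", "arguments": {
  "moves": [
    [[-0.02,0,0.008],[0,0,0],0],
    [[-0.03,0,0.008],[0,0,0],0],
    [[-0.03,0,0],[0,0,0],0],
    [[-0.015,0,0],[0,0,0],0],
    [[-0.01,0,0],[0,0,0],0],
    [[-0.01,0,0],[0,0,0],0],
    [[-0.01,0,0],[0,0,0],0],
    [[0,0,0],[0,0,0],0]
  ]
}}

```text
t: 7.07
tcp_pos: [0.4725, 0.1796, 0.1087]
tool_rot: [[-0.964, -0.266, 0.001], [-0.266, 0.964, -0.0], [-0.001, -0.0, -1.0]]
force: [-0.3, 0.2, -0.9]
opening: 0.0004
```

Request:
{"name": "arm_command", "arguments": {
  "moves": [
    [[-0.008,0,0],[0,0,0],0],
    [[-0.008,0,0],[0,0,0],0],
    [[-0.008,0,0],[0,0,0],0],
    [[-0.008,0,0],[0,0,0],0],
    [[0,0,0],[0,0,0],0]
  ]
}}

```text
t: 7.48
tcp_pos: [0.5041, 0.1885, 0.1092]
tool_rot: [[-0.964, -0.266, 0.002], [-0.266, 0.964, 0.001], [-0.002, 0.0, -1.0]]
force: [-0.3, 0.3, 0.8]
opening: 0.0005
```

```bash
cat > look.py <<'E'
from goal import *
import sys
n=sys.argv[1]
rel(); c=snap('side','side'+n); a=c['color'][155:255,215:345,::-1]
cv2.imwrite(f'pics/side{n}c.png',cv2.convertScaleAbs(cv2.resize(a,(780,600),interpolation=cv2.INTER_CUBIC),alpha=1.4,beta=10))
E
python3 look.py 6
```

```text
t 7.48 meter-frame tcp 0.0428 0.0008 0.1092 F [-0.21  0.34  0.79] open 0.0005
```

View pics/side6c.png

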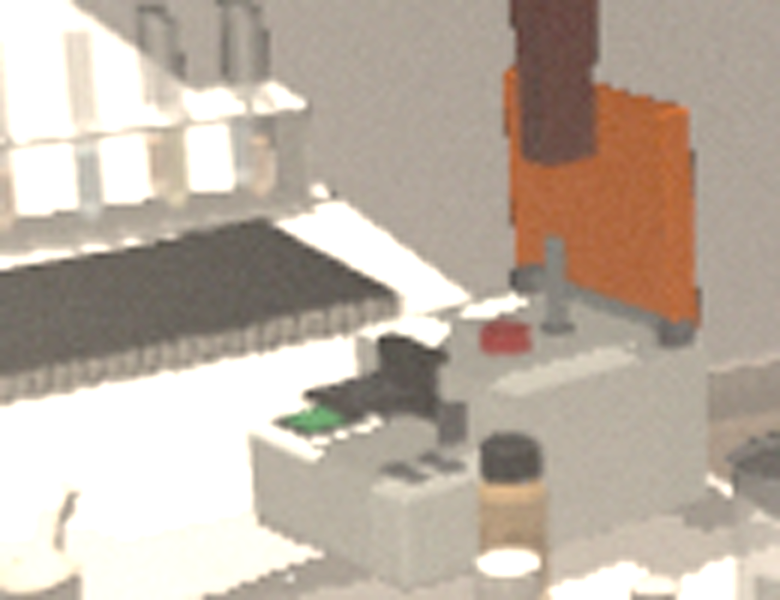

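The lid is being pushed and is now about vertical, with the fingertip at (560,160), well above the pin and the red cap. I'll continue to the stop, watching the force.

Request:
{"name": "arm_command", "arguments": {
  "moves": [
    [[-0.006,0,0],[0,0,0],0],
    [[-0.006,0,0],[0,0,0],0],
    [[-0.005,0,0],[0,0,0],0],
    [[-0.003,0,0],[0,0,0],0],
    [[0,0,0],[0,0,0],0],
    [[0,0,0],[0,0,0],0]
  ]
}}

```text
t: 8.03
tcp_pos: [0.5216, 0.1932, 0.1089]
tool_rot: [[-0.964, -0.266, 0.0], [-0.266, 0.964, 0.0], [-0.0, -0.0, -1.0]]
force: [-0.5, 0.3, -0.5]
opening: 0.0002
```

Request:
{"name": "arm_command", "arguments": {
  "moves": [
    [[-0.002,0,0],[0,0,0],0],
    [[-0.002,0,0],[0,0,0],0],
    [[0,0,0],[0,0,0],0],
    [[0,0,0],[0,0,0],0]
  ]
}}

```text
t: 8.37
tcp_pos: [0.5254, 0.1943, 0.109]
tool_rot: [[-0.964, -0.266, 0.0], [-0.266, 0.964, 0.0], [-0.0, 0.0, -1.0]]
force: [0.5, 0.3, 0.3]
opening: 0.0005
```

Request:
{"name": "arm_command", "arguments": {
  "moves": [
    [[-0.002,0,0],[0,0,0],0],
    [[-0.002,0,0],[0,0,0],0],
    [[0,0,0],[0,0,0],0],
    [[0,0,0],[0,0,0],0]
  ]
}}

```text
t: 8.7
tcp_pos: [0.5285, 0.1951, 0.1088]
tool_rot: [[-0.964, -0.266, -0.001], [-0.266, 0.964, -0.0], [0.001, 0.0, -1.0]]
force: [-4.2, -1.0, 1.7]
opening: 0.0004
```

Request:
{"name": "arm_command", "arguments": {
  "moves": [
    [[-0.002,0,0],[0,0,0],0],
    [[-0.002,0,0],[0,0,0],0],
    [[0,0,0],[0,0,0],0],
    [[0,0,0],[0,0,0],0]
  ]
}}

```text
t: 9.03
tcp_pos: [0.529, 0.1953, 0.1085]
tool_rot: [[-0.964, -0.266, -0.008], [-0.266, 0.964, -0.002], [0.008, 0.0, -1.0]]
force: [-15.2, -4.5, 11.2]
opening: 0.0
```

The force rose sharply at meter x ≈ 0.068, where I expected the stop. Now I retreat to the front and up.

Request:
{"name": "arm_command", "arguments": {
  "moves": [
    [[0.008,0,0],[0,0,0],0],
    [[0.02,0,0],[0,0,0],0],
    [[0.035,0,0],[0,0,0],0],
    [[0.035,0,0],[0,0,0],0],
    [[0.035,0,-0.01],[0,0,0],0],
    [[0.02,0,-0.03],[0,0,0],0],
    [[0,0,-0.04],[0,0,0],0],
    [[0,0,-0.02],[0,0,0],0],
    [[0,0,0],[0,0,0],0],
    [[0,0,0],[0,0,0],0],
    [[0,0,0],[0,0,0],0],
    [[0,0,0],[0,0,0],0]
  ]
}}

```text
t: 10.03
tcp_pos: [0.3851, 0.1554, 0.2078]
tool_rot: [[-0.964, -0.266, -0.001], [-0.266, 0.964, -0.001], [0.002, -0.001, -1.0]]
force: [0.9, 0.5, -0.0]
opening: 0.0004
```

```bash
python3 - <<'E'
from goal import *
rel(); c=snap('side','side7'); a=c['color'][130:380,200:470,::-1]
cv2.imwrite('pics/side7c.png',cv2.convertScaleAbs(cv2.resize(a,(648,600),interpolation=cv2.INTER_CUBIC),alpha=1.4,beta=10))
f=lambda x,y,z:((proj(c,O+x*xm+y*ym+[0,0,z])-[200,130])*2.4).round()
for th in(90,100,105):
  t=np.radians(th); print(th,[f(.062-.088*np.cos(t),y,.07+.088*np.sin(t)).tolist() for y in(-.05,.05)])
E
```

```text
t 10.03 meter-frame tcp -0.0807 0.0 0.2078 F [ 1.04  0.24 -0.02] open 0.0004
90 [[308.0, 102.0], [242.0, 83.0]]
100 [[320.0, 100.0], [255.0, 82.0]]
105 [[327.0, 101.0], [261.0, 82.0]]
```

View pics/side7c.png

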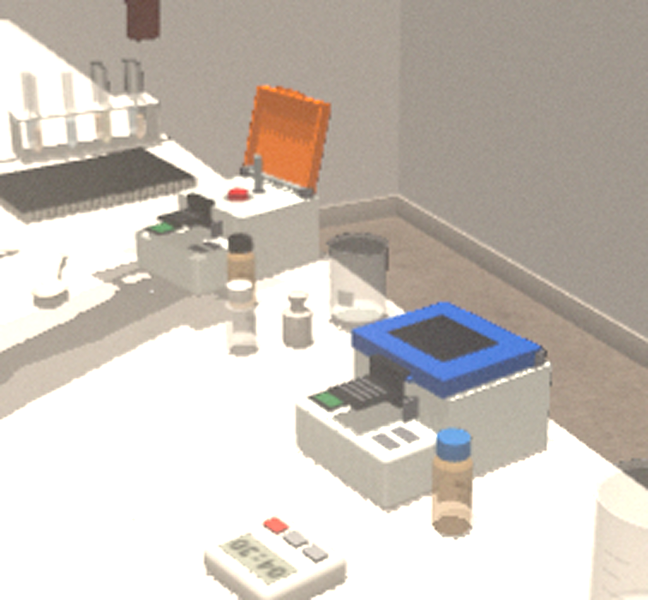

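The lid stands open with top corners at (329,102) and (258,86), matching the 105° prediction of (327,101) and (261,82). The blue lid is closed, and the vials, weight and red-capped sample are standing. The arm is clear, so I'm handing in.

```bash
python3 -c "
from plant import *
print(job_done())"
```

```text
the job is handed in; nothing more can be done
None
```

The orange photometer is open, and I handed the job in at about 10 s of robot time. With the fingers closed I pressed its release tab, and the lid unlatched. I then pushed the lid back at its lip to the rear stop and moved clear.

**Last checks**
- **Rear stop:** pushing force rose to about 15 N along x (19 N in total) at the position expected for 105°. After I retreated, the lid's corners in the picture matched 105° to within a few pixels, so it stayed put.
- **Rest of the scene:** the last picture shows the blue lid closed, and the vials, weight and red-capped sample standing where they were.
- **Arm:** the measured force was back to about 1 N, within its noise, with the tool clear of the meter.

**What disagreed**
- **Fingertip height:** contact with the pad came with the reported tool point about 20 mm lower than expected. The pictures agreed, so I went by them and by the force.
- **Lid against the gripper:** just after the latch let go, the lid seemed to rest against the gripper at about 6 N. I backed off and it rose by itself to about 50°.

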